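# Tip a module onto the inspection pad

## Robot

A 6-joint arm with a two-finger parallel gripper is mounted at the origin on the work surface. World frame = base frame: x ahead of the robot, y to its left, z up, the work surface at z = 0. Lengths are in mm, angles in rad, forces in N, time in s.
With the tool pointing down it reaches from about 300 to 775 mm from the base axis. Payload 14.6 kg.
Tool frame: the origin (TCP) lies on the centre line of the jaws, within the pads' length; the fingertips stand 8 mm ahead of it and the grasp point (between the pads) lies 11 mm behind it; z points along the fingers, y is the direction in which the jaws open and shut (so a half turn about z gives the same grasp; the last joint's range is limited). The gripper opens to 94 mm and grips with 3 to 60 N. Pads are 16 mm wide; open, the fingers measure 119 mm over their backs; the gripper's body (75 mm by 177 mm) begins 78 mm behind the grasp point.
Start: joints at [1.095, 0.3, 1.521, -0, 1.321, -0.067], TCP at [218.626, 504.67, 213.446] pointing down, gripper open.
Joint ranges: [-3.03, 3.03], [-0.79, 2.21], [0.23, 2.52], [-1.04, 4.18], [0, 3.07], [-2.55, 2.55]. Speed limits (rad/s): [2.22, 2.22, 2.57, 3.14, 3.14, 3.14].

## Interface

Orientations are given as [roll, pitch, yaw] about the fixed x, y, z axes, in that order (R = Rz(yaw) Ry(pitch) Rx(roll)).
In Python, from cell import read_state, cams, manip gives the robot as it stands.
- The arm moves only by the shell command python3 -m handwheel 'ROWS' [OPENING] [FORCE]. ROWS is JSON, a list of rows, each a list of 4 numbers: the shift along the tool's x, y, z in m, then the turn about the tool's z in degrees. In form: [[dx, dy, dz, turn], ...]. A call has 1 to 5 rows; each row is the pose to reach, as a shift and turn from the pose measured when the call began, along the tool's axes at that moment; what a row does not reach only later rows make up. A row lasts 1/8 s, in which the tool goes at most 62.5 mm and 10.7 degrees, less where a joint would pass 70% of its speed; a pose out of reach is approached as far as the arm can. A call with a gripper value outside its range is refused whole. OPENING is the closure, from 0 (fully open) to 1 (shut), set as the call begins (- or left out, the last holds). The fingers move at their own pace and stop on an object; FORCE is the grip in N (left out, the last holds). Time passes only in rows, so rows that repeat a pose let the fingers close. It gives the time, the measured TCP pose, the force and the opening at its end, in the units of the state.
- read_state(): the state, without advancing time (a new reading comes with each control period).
- cams.camera(name): name is "scene" or "side" or "wrist"; returns the picture (384x512x3 uint8, red, green, blue); there is no depth.
- cams.get_calibration(name): a dict with "vertical_fov" (degrees; the focal length in pixels is half the picture's height over the tangent of half this angle, whatever the lens; pixels are square), "cx", "cy" (the principal point, pixels), "R" (3x3) and "t" (3): a world point X has camera coordinates R X + t. Camera axes: x right, y down, z forward; pixel columns grow to the right and rows downward; lengths in mm; the calibration is good to about 2 mm. A picture is of the moment at which its call begins: read the wrist's pose just before it. get_calibration takes no time and is no camera call; for the wrist camera it gives the pose at the moment of the call.
- manip.sign_off(): hands the job in, once; it reports no verdict.
The state is a dict: "clock": time; "joints": joint angles; "qd": joint speeds; "effort": joint torques, N m; "eef_pos": TCP position; "eef_rot": TCP orientation; "wrist_force": force on the tool from outside, world axes, zero at the start; "moment": the same for the moment, N m; "finger_gap": finger opening in mm.
Only numpy, scipy, OpenCV 4.12 (cv2) and the standard library are available. Lean on these libraries where they do the work, as an engineer would, in place of code of your own. Each camera call takes 0.05 s, during which the arm holds its last target. There are 200 camera calls.

## Task

Keeping the black module's foot down (never more than 3 cm off the table), stand it square to the rubber pad, brass connector facing away from the pad and foot against the middle of the pad's near edge, and let it stand there a moment. Then tip it over that edge so that it lies on the pad, connector up. Finally slide it under the light head, straight and within the pad's width, until it is flush against the end fence, without bumping the gantry or moving the other things.

Things in the scene. Friction and masses are not known exactly. Their poses are not given: they have to be found in the camera images.
- module: Black metal box, about 0.6 kg, 60 (x) x 100 (y) x 150 mm (z), first standing on its 60 x 100 end, the foot. Origin: centre of the foot's underside; z up the 150 mm length. On the broad -x face, 45 mm above the foot and mid-width, a brass connector 24 mm in diameter sticks out 16 mm; the +x face is plain. At the start +x points up to about 50 degrees off the pad's x.
- foot (a point): Middle of the module's lower edge on its plain (+x) side: 30 mm along the module's x from its origin. The module tips about this edge.
- station: Fixed black rubber pad, 200 (x) x 140 (y) x 12 mm thick, on the table. Origin: middle of its near lower edge; x runs along the pad away from the robot, z up. Its near edge is the stop for the foot. The end fence, 120 wide, 45 high, has its face at x = 200. When home, the module's length spans x = 50 to 200, its origin at x = 50, y = 0, z = 42 (y within 20 is on the pad).
- gantry: Fixed camera gantry over the pad; origin and axes as the station's. Posts 30 x 30 mm at x = 100, y = +-150, feet 70 x 50 x 8. Flat light head: x 50 to 160, y +-80, height 210 to 240 mm; cross bar above at 270 to 300; camera up to 350. Under the light head the lying module can only be pushed home with a tilted tool.
- mouse: Bystander: white computer mouse, 105 x 60 x 33 mm; origin under its centre.
- meter: Bystander: black hand meter with a small display lying on the table, 60 x 100 x 35 mm; origin under its centre.
- tub: Bystander: open clear plastic tub, 110 x 90 x 50 mm; origin under its centre.
- driver: Bystander: screwdriver, 160 mm long, lying along its x.
Mind the look-alikes: they are no part of the job. What is shaped like the module but orange or pink is not meant.

How it is judged (in metres and radians):
On the way, in this order (a step that is already met when the one before it is completed fails the run):
1. the module stands upright (within 6 degrees) and square to the pad (within 9 degrees), its connector facing away, its foot within 12 mm of the pad's near edge and within 20 mm of its middle (angle between module's own z axis and vertical below 0.1 rad and angle between the x axis of module and the x axis of station, either way round below 0.157 rad and x of foot in the frame of station above -0.012 m and x of module in the frame of station below -0.02 m and y of foot in the frame of station between -0.02 and 0.02 m), for 0.2 s.
2. the module lies flat on the pad (within 6 degrees), connector up (angle between module's own x axis and vertical above 3.04 rad and z of module in the frame of station below 0.05 m and x of module in the frame of station above -0.05 m), for 0.2 s.
At the end, for the whole second after the job is handed in: The module lies flat on the pad, connector up, within 6 mm of touching the end fence, straight along the pad within 4 degrees, within 22 mm of the centre line, at rest and released (angle between module's own x axis and vertical above 3.05 rad and x of module in the frame of station between 0.044 and 0.056 m and y of module in the frame of station between -0.022 and 0.022 m and z of module in the frame of station below 0.047 m and angle between the z axis of module and the x axis of station, either way round below 0.07 rad and linear speed of module below 0.01 m/s).
It fails at once if the module's foot edge is lifted more than 32 mm off the table (height (world z) of foot above 0.032 m).
It fails at once if the gantry is bumped (more than 3 N) (contact force between gantry and anything else above 3 N).
It fails at once if a bystander is moved more than 15 mm (distance of any of mouse, meter, tub, driver from where it was at the start of the episode above 0.015 m).
It also fails if it takes over 67 s, if anything falls off the work surface, if the arm or the gripper's body presses on something with over 40 N, if the wrist force passes 120 N, or if a joint passes its speed limit or range.

## Working session

There is one attempt and no reset: what is moved stays moved. The work goes in short steps, Python scripts to look and compute and a shell command to move; the robot and the scene stay as the last step left them, time stands still between calls to the robot, and variables do not carry over. Pictures are saved under pics/ and viewed, about 8 in all and at most 12, crops included, and the job is handed in when it is done.

```bash
mkdir -p pics; ls
cat > h.py <<'E'
import numpy as np,cv2
from cell import read_state,cams,manip
def cal(n):
    c=cams.get_calibration(n);f=192/np.tan(np.radians(c['vertical_fov'])/2)
    return f,c['cx'],c['cy'],np.array(c['R']),np.array(c['t'])
def ray(n,u,v,z,c=None):
    f,cx,cy,R,t=c or cal(n);C=-R.T@t;d=R.T@np.array([(u-cx)/f,(v-cy)/f,1]);return C+d*(z-C[2])/d[2]
def proj(n,X,c=None):
    f,cx,cy,R,t=c or cal(n);p=R@np.array(X,float)+t;return p[:2]/p[2]*f+[cx,cy]
def snap(n,fn):
    im=cams.camera(n);cv2.imwrite('pics/'+fn,im[:,:,::-1]);return im
E
python3 - <<'E'
from h import *
a=snap('scene','a.png');b=snap('side','b.png')
cv2.imwrite('pics/ab.png',cv2.resize(np.vstack([a,b])[:,:,::-1],None,fx=1,fy=1)[:,:])
for n in('scene','side','wrist'):
    f,cx,cy,R,t=cal(n);print(n,f,cx,cy,(-R.T@t).round(),R.round(2).tolist(), cams.get_calibration(n).keys())
print(read_state())
E
```

```text
pics
scene 437.3369895287362 253.87664994512303 196.43587350186476 [ 787.  680. 1037.] [[-0.95, 0.31, 0.0], [0.26, 0.79, -0.56], [-0.17, -0.53, -0.83]] dict_keys(['vertical_fov', 'cx', 'cy', 'R', 't'])
side 457.04627796274315 259.94729817742956 187.75687244873654 [  77. -525.  762.] [[0.74, -0.67, -0.01], [-0.47, -0.51, -0.72], [0.48, 0.54, -0.7]] dict_keys(['vertical_fov', 'cx', 'cy', 'R', 't'])
wrist 342.05287709143425 256.63256521199025 194.72103841434193 [158. 531. 385.] [[0.4, 0.92, -0.0], [0.89, -0.39, 0.23], [0.21, -0.09, -0.97]] dict_keys(['vertical_fov', 'cx', 'cy', 'R', 't'])
{'clock': 0.1, 'joints': array([ 1.09540297e+00,  3.00407470e-01,  1.52148402e+00,  2.48276358e-05,
        1.32069998e+00, -6.66190810e-02]), 'qd': array([ 0.00054042, -0.00063898, -0.00127723,  0.00039843,  0.00179757,
        0.00016955]), 'effort': array([ 2.58315478e-03, -5.32648551e+01, -3.53277934e+01,  7.10381521e-02,
        2.35414901e-02, -7.77855485e-05]), 'eef_pos': array([218.52553452, 504.49224296, 212.96228998]), 'eef_rot': array([-3.14059766e+00, -9.04865184e-05,  2.73281217e+00]), 'wrist_force': array([-0.34766346,  0.53711692, -0.27427444]), 'moment': array([-0.00197803,  0.00495105,  0.01958311]), 'finger_gap': 94.19272927135464}
```

View pics/a.png

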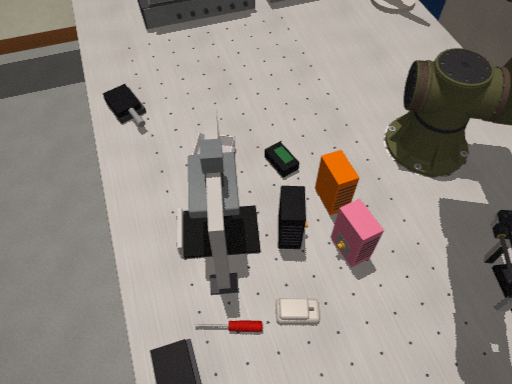

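View pics/b.png

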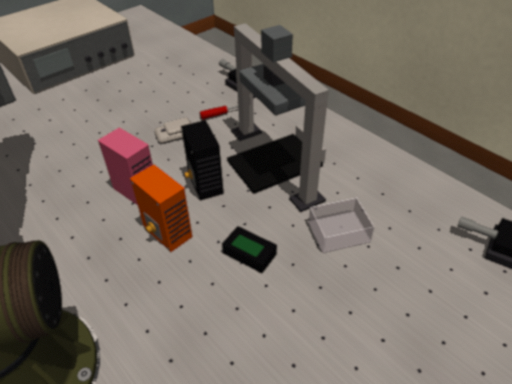

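Candidates: black box at scene (292,217) / side (202,160), brass knob on its robot side. This is the module. Look-alikes are orange (337,182), pink (357,233) and the meter (282,158). I'll check it in one close crop.

Run:
```python
from h import *
a=cv2.imread('pics/a.png');b=cv2.imread('pics/b.png')
A=cv2.resize(a[170:290,165:325],(800,600),interpolation=cv2.INTER_CUBIC)[:, :]
B=cv2.resize(b[100:220,165:325],(800,600),interpolation=cv2.INTER_CUBIC)
f=lambda i:np.clip((i/255.)**.5*255,0,255).astype('uint8')
cv2.imwrite('pics/c.png',f(A));cv2.imwrite('pics/d.png',f(B))
```

```text
(no output)
```

View pics/c.png

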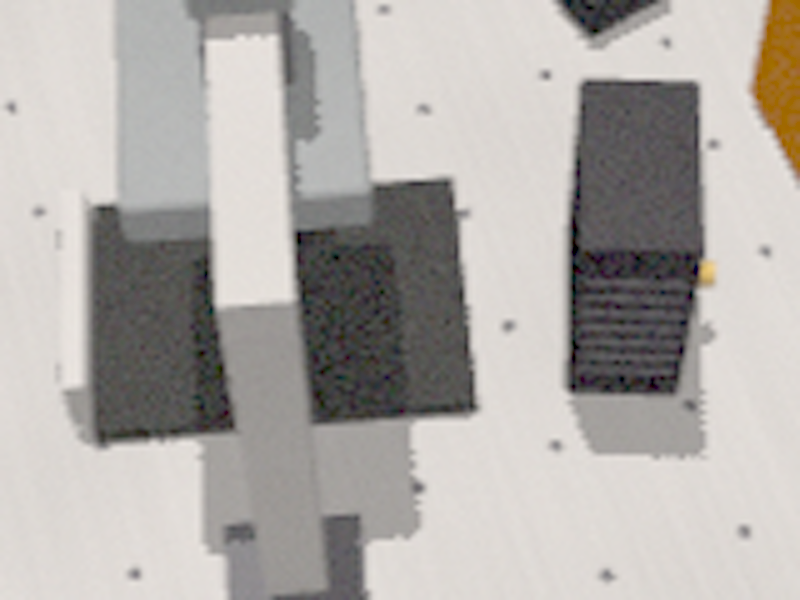

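View pics/d.png

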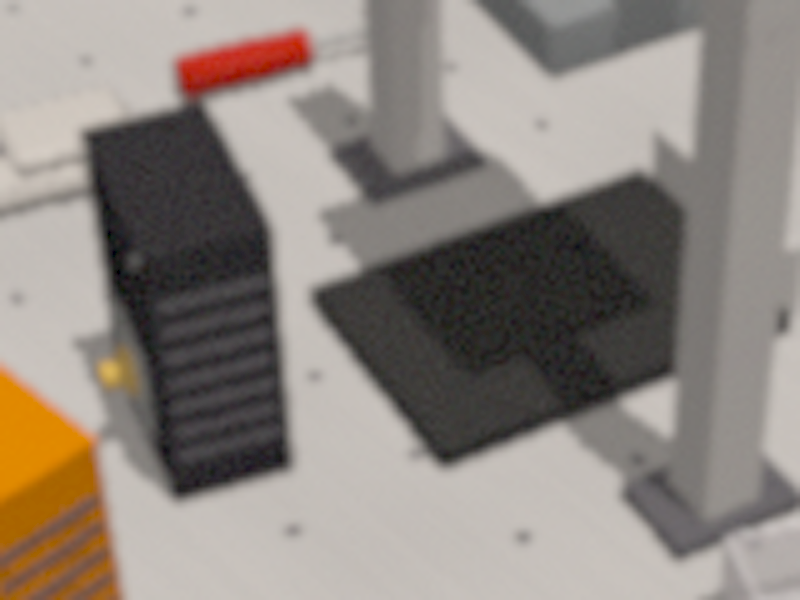

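```bash
cat >> h.py <<'E'
def A(n,u,v,z,x0=165,y0=170): return ray(n,u/5+x0,v/5+y0,z)[:2].round(1)
E
python3 - <<'E'
from h import *
print('pad near scene',A('scene',452,180,12),A('scene',474,408,12),'far',A('scene',98,436,12),A('scene',92,208,12))
print('pad near side',A('side',315,293,12,y0=100),A('side',445,457,12,y0=100),)
print('mod top scene',[A('scene',*p,150) for p in [(583,82),(697,82),(703,250),(578,250)]])
print('mod bottom scene',[A('scene',*p,0) for p in [(570,390),(677,393)]])
print('mod top side',[A('side',*p,150,y0=100) for p in [(88,133),(200,105),(268,225),(150,278)]])
print('mod bot side',[A('side',*p,0,y0=100) for p in [(178,495),(288,467)]])
print('mouse',ray('scene',298,311,20),'tub',ray('scene',215,150,20),'side',ray('side',340,225,20),'meter',ray('scene',282,158,20),'orange',ray('scene',340,160,150),ray('scene',336,195,75),'pink',ray('scene',355,215,150),'drv',ray('scene',262,326,10),ray('scene',196,326,10))
print([ (n,ray('scene',u,v,150).round()) for n,u,v in[('o',318,160),('o',342,152),('o',357,175),('o',332,186),('p',335,212),('p',360,202),('p',381,232),('p',355,246)]])
E
```

```text
pad near scene [577.4  61.8] [610.7 198.7] far [800.1 153.5] [771.6  17.4]
pad near side [606.4 185.9] [575.7  52.9]
mod top scene [array([525.9, 110.6]), array([472.2, 128.2]), array([505.6, 218.9]), array([561.5, 200.5])]
mod bottom scene [array([557. , 198.9]), array([503.9, 218.2])]
mod top side [array([504.7, 209.8]), array([554.4, 192.4]), array([522.6, 103.3]), array([464.7, 109.3])]
mod bot side [array([475. , 128.3]), array([524.6, 107.7])]
mouse [575.76489333 379.41719229  20.        ] tub [ 631.84601871 -160.81288539   20.        ] side [ 637.12682921 -155.8442384    20.        ] meter [450.85859945 -69.2136997   20.        ] orange [353.65072105  79.33201156 150.        ] [376.31109532 133.51229724  75.        ] pink [388.98556701 242.59866463 150.        ] drv [667.57998811 383.74286703  10.        ] [815.39314004 335.22331988  10.        ]
[('o', array([408.,  62., 150.])), ('o', array([338.,  57., 150.])), ('o', array([333., 137., 150.])), ('o', array([407., 148., 150.])), ('p', array([431., 220., 150.])), ('p', array([362., 213., 150.])), ('p', array([352., 303., 150.])), ('p', array([425., 317., 150.]))]
```

The module is scene (292,217): black, brass knob at crop c (707,272), slatted narrow sides, yaw about -20°. The station's yaw is about -13° with its origin near (592,127).

Plan:
1. Grip the top with a vertical tool and drag the module close to the pad.
2. Tilt the tool by straining it past its reach.
3. Grip the connector, seat the foot, swing the module over, and push it home.

First I go above the module.

```bash
cat >> h.py <<'E'
from scipy.spatial.transform import Rotation as Ro
def go(X,az=None):
    "tool-frame shift to world TCP X; az = wanted azimuth (deg) of tool x"
    s=read_state();R=Ro.from_euler('xyz',s['eef_rot']).as_matrix();d=R.T@(np.array(X)-s['eef_pos'])/1000
    a=np.degrees(np.arctan2(R[1,0],R[0,0]));r=None if az is None else (a-az+180)%360-180
    print('shift',d.round(4),'turn',r,'| tcp',s['eef_pos'].round(1),'x',R[:,0].round(3),'z',R[:,2].round(3),'tilt',round(np.degrees(np.arccos(-R[2,2])),1),'xaz',a.round(1),'t',s['clock'],'gap',round(s['finger_gap'],1),'F',s['wrist_force'].round(1))
E
python3 -m handwheel '[[-0.408,-0.195,-0.09,87],[-0.408,-0.195,-0.09,87],[-0.408,-0.195,-0.09,87],[-0.408,-0.195,-0.09,87],[-0.408,-0.195,-0.09,87]]' 0
python3 -c "
from h import *
go([516,164,300],70)"
```

```text
clock: 0.72
eef_pos: [420.7, 271.7, 274.5]
eef_rot: [-3.141, 0.001, 1.789]
wrist_force: [0.4, 0.5, -0.3]
finger_gap: 94.1
shift [-0.1258  0.0697 -0.0254] turn 32.51344614238832 | tcp [420.7 271.7 274.5] x [-0.217  0.976 -0.001] z [-0.    -0.001 -1.   ] tilt 0.0 xaz 102.5 t 0.725 gap 94.1 F [ 0.4  0.5 -0.3]
```

```bash
python3 -m handwheel '[[-0.126,0.07,-0.025,32.5],[-0.126,0.07,-0.025,32.5],[-0.126,0.07,-0.025,32.5],[-0.126,0.07,-0.025,32.5]]'
python3 -c "
from h import *
go([516,164,300],70);im=snap('wrist','e.png')
f=np.clip((im/255.)**.5*255,0,255).astype('uint8')[:,:,::-1];cv2.imwrite('pics/e2.png',cv2.resize(f,(800,600)))
for P in [(516,164,150),(592,127,12),(576,59,12),(608,195,12)]: print(P,proj('wrist',P)*800/512)
f,cx,cy,R,t=cal('wrist');np.savez('we.npz',f=f,cx=cx,cy=cy,R=R,t=t)
"
```

```text
clock: 1.23
eef_pos: [516.9, 162.7, 299.2]
eef_rot: [-3.141, 0.001, 1.219]
wrist_force: [-0.7, 0.0, -0.1]
finger_gap: 94.0
shift [ 0.0009 -0.0013 -0.0008] turn -0.13941449855565224 | tcp [516.9 162.7 299.2] x [ 0.344  0.939 -0.001] z [-0.001 -0.001 -1.   ] tilt 0.1 xaz 69.9 t 1.225 gap 94.0 F [-0.7  0.  -0.1]
(516, 164, 150) [400.11490269 289.29097454]
(592, 127, 12) [497.24401428 266.99692131]
(576, 59, 12) [503.08179578 343.45220562]
(608, 195, 12) [490.98907981 185.07833736]
```

View pics/e2.png

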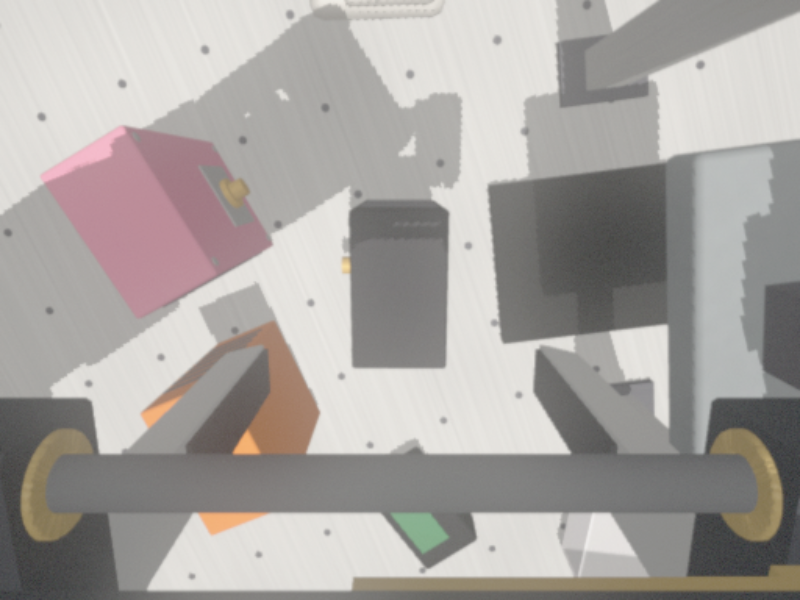

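```bash
python3 -c "
from h import *
k=512/800
m=[ray('wrist',u*k,v*k,150)[:2] for u,v in [(350,239),(447,240),(446,367),(353,367)]]
p=[ray('wrist',u*k,v*k,12)[:2] for u,v in [(488.5,184.5),(503,342.5)]]
print(np.round(m,1),np.mean(m,0),np.round(p,1),np.mean(p,0))
an=lambda d:np.degrees(np.arctan2(d[1],d[0]))
print(an(m[0]-m[3]),an(m[1]-m[2]),an(m[1]-m[0]),an(m[2]-m[3]),an(p[0]-p[1]))
O=np.mean(p,0);a=an(p[0]-p[1])-90;e=np.array([np.cos(np.radians(a)),np.sin(np.radians(a))]);print(a,e,'target',O-47*e)
M=np.mean(m,0);go([M[0],M[1],150],70)
"
```

```text
[[498.3 203.2]
 [552.7 182.8]
 [526.2 106.8]
 [470.7 126.9]] [511.97980373 154.89949166] [[606.2 196.2]
 [576.2  59.9]] [591.19105756 128.01975111]
70.16752267700637 70.76911428263043 -20.5068337089124 -19.916977538452205 77.59130002808067
-12.408699971919333 [ 0.97663966 -0.21488363] target [545.28899349 138.11928152]
shift [-0.0095 -0.0009  0.1491] turn 0.06249793436668938 | tcp [516.3 163.7 299.1] x [ 0.341  0.94  -0.001] z [-0.001 -0.001 -1.   ] tilt 0.1 xaz 70.1 t 1.275 gap 94.0 F [0.1 0.3 0.5]
```

The module top's outline runs from row 205 to 367 (row 239 is a shadow line), so its centre is about (515.5,164) with yaw -20°. That agrees with the scene view. The pad origin is about (591,128) with yaw about -13°. Descending to grip.

```bash
python3 -m handwheel '[[0,-0.001,0.06,0],[0,-0.001,0.12,0],[0,-0.001,0.166,0],[0,-0.001,0.166,0]]'
python3 -m handwheel '[[0,0,0,0],[0,0,0,0],[0,0,0,0],[0,0,0,0]]' 1 20
python3 -c "
from h import *
O=np.array([591.2,128]);e=np.array([.974,-.225]);T=O-46*e;go([*T,137],77)"
```

```text
clock: 1.78
eef_pos: [512.9, 164.5, 130.6]
eef_rot: [-3.136, 0.004, 1.227]
wrist_force: [0.5, -0.6, -0.1]
finger_gap: 93.6
clock: 2.28
eef_pos: [513.5, 164.5, 131.5]
eef_rot: [-3.137, 0.003, 1.227]
wrist_force: [0.7, 0.5, 4.6]
finger_gap: 59.8
shift [-0.0136  0.0398 -0.0056] turn -6.700260982704435 | tcp [513.5 164.5 131.5] x [ 0.337  0.941 -0.003] z [-0.005 -0.002 -1.   ] tilt 0.3 xaz 70.3 t 2.275 gap 59.8 F [0.7 0.5 4.6]
```

```bash
python3 -m handwheel '[[0,0,-0.005,0],[-0.007,0.02,-0.005,-3.5],[-0.0136,0.04,-0.005,-6.7],[-0.0136,0.04,-0.005,-6.7],[-0.0136,0.04,0,-6.7]]'
python3 -m handwheel '[[0,0,0,0],[0,0,0.001,0]]' 
python3 -c "
from h import *
O=np.array([591.2,128]);e=np.array([.974,-.225]);T=O-46*e;go([*T,131],77)"
```

```text
clock: 2.9
eef_pos: [546.3, 138.5, 131.3]
eef_rot: [-3.137, 0.003, 1.343]
wrist_force: [10.6, -3.4, 24.8]
finger_gap: 60.2
clock: 3.15
eef_pos: [546.3, 138.9, 131.1]
eef_rot: [-3.138, 0.002, 1.343]
wrist_force: [0.0, -0.9, 7.9]
finger_gap: 59.9
shift [-0.0005  0.0002  0.0001] turn -0.04625119033559599 | tcp [546.3 138.9 131.1] x [ 0.226  0.974 -0.002] z [-0.004 -0.002 -1.   ] tilt 0.2 xaz 77.0 t 3.15 gap 59.9 F [ 0.  -0.9  7.9]
```

```bash
python3 -m handwheel '[[0,0,0,0],[0,0,0,0],[0,0,-0.06,0],[0,0,-0.12,0],[0,0,-0.18,0]]' 0
python3 -m handwheel '[[0,0,-0.06,-10],[0,0,-0.12,-20],[0,0,-0.15,-30],[0,0,-0.15,-40],[0,0,-0.15,-50]]'
python3 -m handwheel '[[0,0,0,-10],[0,0,0,-20],[0,0,0,-30],[0,0,0,-40],[0,0,0,-40]]'
python3 -c "
from h import *
go([546,138,400],167)
im=snap('side','f.png');print(read_state()['joints'].round(2))
f=lambda i:np.clip((i/255.)**.5*255,0,255).astype('uint8')
cv2.imwrite('pics/f2.png',f(cv2.resize(im[60:260,140:400][:,:,::-1],(780,600),interpolation=cv2.INTER_CUBIC)))"
```

```text
clock: 3.78
eef_pos: [546.7, 139.2, 313.1]
eef_rot: [-3.138, 0.002, 1.343]
wrist_force: [0.2, 1.0, -1.0]
finger_gap: 94.3
clock: 4.4
eef_pos: [547.2, 139.5, 463.2]
eef_rot: [-3.138, -0.001, 2.222]
wrist_force: [-0.5, -0.2, 0.2]
finger_gap: 93.9
clock: 5.03
eef_pos: [547.2, 139.6, 463.1]
eef_rot: [-3.139, -0.004, 2.919]
wrist_force: [0.7, 0.2, 0.2]
finger_gap: 94.1
shift [ 0.0006 -0.0016  0.0631] turn 0.23078274969449808 | tcp [547.2 139.6 463.1] x [-0.975  0.221  0.004] z [-0.004 -0.001 -1.   ] tilt 0.2 xaz 167.2 t 5.025 gap 94.1 F [0.7 0.2 0.2]
[ 0.19  0.3   0.95 -0.    1.89 -1.16]
```

View pics/f2.png

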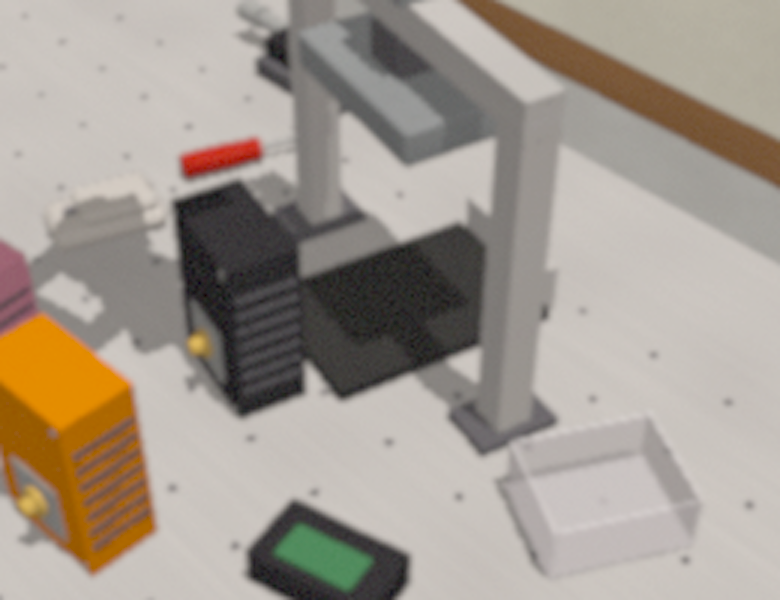

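The module stands just short of the pad and looks square: its foot edge is about (300,390) in the crop and the pad's near edge runs from (305,280) to (343,397). The connector faces the robot. Next I strain the reach at azimuth -13° to learn how the tool tilts.

```bash
python3 -m handwheel '[[-0.018,-0.06,0,0],[-0.036,-0.12,0,0],[-0.054,-0.18,0,0],[-0.072,-0.24,0,0],[-0.072,-0.26,0,0]]' 0.4
python3 -m handwheel '[[-0.06,0,0,0],[-0.12,0,0,0],[-0.18,0,0,0],[-0.24,0,0,0],[-0.3,0,0,0]]'
python3 -c "
from h import *
go([560,-130,463],167);print(read_state()['joints'].round(2))"
```

```text
clock: 5.7
eef_pos: [559.0, -132.9, 462.6]
eef_rot: [-3.139, -0.005, 2.909]
wrist_force: [-0.5, -0.5, 0.2]
finger_gap: 56.4
clock: 6.32
eef_pos: [722.7, -170.9, 410.4]
eef_rot: [-3.14, 0.029, 2.907]
wrist_force: [-0.6, -0.5, 0.4]
finger_gap: 56.3
shift [ 0.1661  0.0019 -0.0575] turn -0.4192477823887373 | tcp [ 722.7 -170.9  410.4] x [-0.972  0.232 -0.029] z [ 0.028 -0.009 -1.   ] tilt 1.7 xaz 166.6 t 6.325 gap 56.3 F [-0.6 -0.5  0.4]
[-0.28  0.85  0.24 -0.    2.03 -1.62]
```

```bash
python3 -m handwheel '[[-0.3,0,-0.1,0],[-0.6,0,-0.2,0],[-0.8,0,-0.3,0],[-0.8,0,-0.3,0]]'
python3 -c "
from h import *
go([560,-130,463],167);print(read_state()['joints'].round(2))"
```

```text
clock: 6.82
eef_pos: [747.4, -177.4, 385.5]
eef_rot: [-3.14, 0.069, 2.907]
wrist_force: [0.7, 0.1, -0.4]
finger_gap: 56.6
shift [ 0.1874  0.0024 -0.0906] turn -0.4285242762878738 | tcp [ 747.4 -177.4  385.5] x [-0.97   0.232 -0.069] z [ 0.066 -0.018 -0.998] tilt 3.9 xaz 166.6 t 6.825 gap 56.6 F [ 0.7  0.1 -0.4]
[-0.28  0.89  0.24  0.    1.95 -1.62]
```

```bash
for i in 1; do python3 -m handwheel '[[-0.8,0,-0.6,0],[-0.8,0,-0.6,0],[-0.8,0,-0.6,0],[-0.8,0,-0.6,0],[-0.8,0,-0.6,0]]'; done
python3 -c "
from h import *
go([560,-130,463],167);print(read_state()['joints'].round(3))"
python3 -m handwheel '[[-0.8,0,0,0],[-0.8,0,0,0],[-0.8,0,0,0],[-0.8,0,0,0],[-0.8,0,0,0]]'
python3 -c "
from h import *
go([560,-130,463],167);print(read_state()['joints'].round(3))"
```

```text
clock: 7.45
eef_pos: [733.3, -174.2, 427.1]
eef_rot: [-3.139, 0.108, 2.907]
wrist_force: [0.4, -0.6, 1.0]
finger_gap: 56.3
shift [ 0.1739  0.0027 -0.055 ] turn -0.42641845154284397 | tcp [ 733.3 -174.2  427.1] x [-0.967  0.231 -0.108] z [ 0.104 -0.027 -0.994] tilt 6.2 xaz 166.6 t 7.45 gap 56.3 F [ 0.4 -0.6  1. ]
[-0.283  0.83   0.236  0.003  1.968 -1.618]
clock: 8.07
eef_pos: [791.7, -188.5, 340.2]
eef_rot: [-3.14, 0.148, 2.907]
wrist_force: [-0.2, -0.2, 0.9]
finger_gap: 56.3
shift [ 0.2183  0.0028 -0.1567] turn -0.42266249785356536 | tcp [ 791.7 -188.5  340.2] x [-0.962  0.23  -0.147] z [ 0.143 -0.036 -0.989] tilt 8.5 xaz 166.6 t 8.075 gap 56.3 F [-0.2 -0.2  0.9]
[-0.28   0.948  0.236  0.005  1.81  -1.615]
```

```bash
python3 -m handwheel '[[-0.8,0,-0.8,0]]'; python3 -m handwheel '[[-0.8,0,-0.8,0]]';python3 -m handwheel '[[-0.8,0,-0.8,0],[-0.8,0,-0.8,0]]';python3 -m handwheel '[[-0.8,0,-0.8,0],[-0.8,0,-0.8,0]]'
```

```text
clock: 8.2
eef_pos: [786.6, -187.3, 364.9]
eef_rot: [-3.14, 0.175, 2.907]
wrist_force: [-0.5, 1.0, -0.1]
finger_gap: 56.4
clock: 8.32
eef_pos: [778.9, -185.3, 399.1]
eef_rot: [-3.14, 0.212, 2.907]
wrist_force: [-1.3, -0.3, 1.1]
finger_gap: 56.0
clock: 8.57
eef_pos: [761.1, -181.0, 447.8]
eef_rot: [-3.14, 0.254, 2.908]
wrist_force: [-0.4, -0.7, -0.9]
finger_gap: 56.2
clock: 8.82
eef_pos: [742.4, -176.5, 491.7]
eef_rot: [-3.139, 0.294, 2.908]
wrist_force: [-0.7, -0.4, 0.2]
finger_gap: 56.4
```

```bash
python3 -m handwheel '[[-0.8,0,-0.3,0]]'; python3 -m handwheel '[[-0.8,0,-0.3,0]]';python3 -m handwheel '[[-0.8,0,-0.3,0]]';python3 -m handwheel '[[-0.8,0,-0.3,0]]'|grep -v w;python3 -m handwheel '[[-0.8,0,-0.3,0]]'|grep rot
python3 -c "
from h import *
go([500,148,250],167);print(read_state()['joints'].round(3))"
```

```text
clock: 8.95
eef_pos: [750.0, -178.3, 497.6]
eef_rot: [-3.139, 0.333, 2.908]
wrist_force: [-0.3, -0.3, -0.4]
finger_gap: 56.5
clock: 9.07
eef_pos: [757.7, -180.2, 502.3]
eef_rot: [-3.139, 0.37, 2.908]
wrist_force: [0.0, 0.1, -1.0]
finger_gap: 56.4
clock: 9.2
eef_pos: [762.6, -181.4, 511.1]
eef_rot: [-3.14, 0.407, 2.908]
wrist_force: [-0.1, 0.3, -0.2]
finger_gap: 56.5
clock: 9.32
eef_pos: [766.1, -182.2, 522.0]
eef_rot: [-3.14, 0.445, 2.908]
finger_gap: 56.5
eef_rot: [-3.139, 0.483, 2.908]
shift [0.4314 0.2598 0.0943] turn -0.37972543771772393 | tcp [ 768.7 -182.8  534.4] x [-0.861  0.205 -0.465] z [ 0.452 -0.11  -0.886] tilt 27.7 xaz 166.6 t 9.45 gap 56.6 F [ 0.5 -0.7 -0.2]
[-0.287  0.717  0.236  0.023  1.706 -1.615]
```

```bash
python3 -c "
from h import *
d=np.load('we.npz');c=(float(d['f']),float(d['cx']),float(d['cy']),d['R'],d['t'])
O=np.array([591.2,128]);e=np.array([.974,-.225]);n=np.array([.225,.974])
st=lambda X:np.round([(X[:2]-O)@e,(X[:2]-O)@n],1)
k=512/800
for u,v in [(124,127),(217,277),(140,317),(42,178)]: X=ray('wrist',u*k,v*k,150,c);print('pink',X.round(1),st(X))
for u,v in [(335,212),(360,202),(381,232),(355,246)]: X=ray('scene',u,v,150);print('pink sc',X.round(1),st(X))
for u,v in [(318,160),(342,152),(357,175),(332,186)]: X=ray('scene',u,v,150);print('or sc',X.round(1),st(X))
"
```

```text
pink [399.9 306.8 150. ] [-226.6  131.1]
pink [413.7 209.2 150. ] [-191.1   39.1]
pink [358.3 202.5 150. ] [-243.6   20.1]
pink [342.  297.6 150. ] [-280.9  109.1]
pink sc [430.7 220.1 150. ] [-177.1   53.6]
pink sc [361.5 212.9 150. ] [-242.8   31. ]
pink sc [351.8 303.2 150. ] [-272.6  116.8]
pink sc [424.7 317.4 150. ] [-204.8  147. ]
or sc [407.7  61.6 150. ] [-163.8 -105.9]
or sc [337.6  56.5 150. ] [-231.  -126.7]
or sc [332.9 136.8 150. ] [-253.5  -49.5]
or sc [406.7 148.3 150. ] [-184.3  -21.7]
```

Tilt is 27.7° at azimuth -13.7°, which is usable. Next I go high over the connector side, then down.

```bash
python3 -c "
from h import *
go([504,148.6,480]);"
```

```text
shift [ 0.3212  0.2609 -0.1076] turn None | tcp [ 768.7 -182.8  534.4] x [-0.861  0.205 -0.465] z [ 0.452 -0.11  -0.886] tilt 27.7 xaz 166.6 t 9.45 gap 56.6 F [ 0.5 -0.7 -0.2]
```

```bash
python3 -m handwheel '[[0.045,0.037,-0.015,0],[0.09,0.074,-0.03,0],[0.135,0.11,-0.045,0],[0.18,0.146,-0.06,0],[0.225,0.183,-0.075,0]]'
python3 -m handwheel '[[0.045,0.037,-0.015,0],[0.096,0.078,-0.032,0],[0.096,0.078,-0.032,0]]' | tail -1
python3 -c "
from h import *
go([504.4,148.6,200]);go([504.4,148.6,70]);print(read_state()['joints'].round(2))"
```

```text
clock: 10.07
eef_pos: [598.8, 29.4, 500.1]
eef_rot: [-3.14, 0.485, 2.908]
wrist_force: [0.7, 1.3, 0.7]
finger_gap: 56.2
finger_gap: 56.5
shift [0.1487 0.014  0.2434] turn None | tcp [518.  130.9 484.6] x [-0.86   0.202 -0.469] z [ 0.457 -0.107 -0.883] tilt 28.0 xaz 166.8 t 10.45 gap 56.5 F [-0.6 -0.7  1.4]
shift [0.2096 0.0139 0.3582] turn None | tcp [518.  130.9 484.6] x [-0.86   0.202 -0.469] z [ 0.457 -0.107 -0.883] tilt 28.0 xaz 166.8 t 10.45 gap 56.5 F [-0.6 -0.7  1.4]
[ 0.29 -0.04  1.36 -0.24  1.4  -1.06]
```

```bash
python3 -m handwheel '[[0.03,0.003,0.05,0],[0.06,0.006,0.1,0],[0.09,0.009,0.15,0],[0.12,0.012,0.2,0],[0.149,0.014,0.243,0]]' | tail -1
python3 -c "
from h import *
go([504.4,148.6,200]);im=snap('wrist','g.png')
hsv=cv2.cvtColor(im,cv2.COLOR_RGB2HSV)
f=lambda i:np.clip((i/255.)**.5*255,0,255).astype('uint8')
cv2.imwrite('pics/g2.png',f(im[:,:,::-1]))
print(proj('wrist',[504.4,148.6,45]))
d=cal('wrist');np.savez('wg.npz',f=d[0],cx=d[1],cy=d[2],R=d[3],t=d[4])
"
```

```text
finger_gap: 56.2
shift [-0.0007  0.0004 -0.0012] turn None | tcp [504.3 148.2 198.6] x [-0.86   0.203 -0.469] z [ 0.457 -0.106 -0.883] tilt 28.0 xaz 166.7 t 11.075 gap 56.2 F [ 0.7  0.7 -0.1]
[258.52812456 114.11626869]
```

View pics/g2.png

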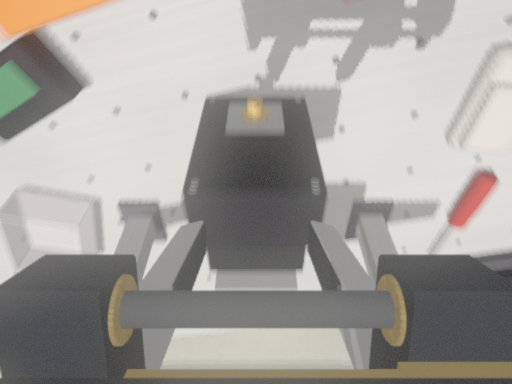

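The brass knob at (255,108) is centred in the jaws' path to about 3 px, and the module looks square to the tool. Descending.

```bash
python3 -m handwheel '[[0.023,0.001,0.043,0],[0.046,0.001,0.086,0],[0.058,0.001,0.109,0],[0.058,0.001,0.109,0]]' | grep -v rot
python3 -m handwheel '[[0.007,0,0.0132,0],[0.0117,0,0.022,0],[0.0117,0,0.022,0]]' | grep -v rot
python3 -c "
from h import *
go([504.4,148.6,46])"
```

```text
clock: 11.62
eef_pos: [501.0, 147.7, 68.0]
wrist_force: [0.8, 0.1, 0.6]
finger_gap: 56.4
clock: 12.0
eef_pos: [501.2, 147.6, 43.7]
wrist_force: [0.1, -0.5, -1.1]
finger_gap: 56.7
shift [-0.0036  0.0017 -0.0008] turn None | tcp [501.2 147.6  43.7] x [-0.864  0.202 -0.462] z [ 0.448 -0.11  -0.887] tilt 27.5 xaz 166.8 t 12.0 gap 56.7 F [ 0.1 -0.5 -1.1]
```

```bash
python3 -m handwheel '[[-0.0036,0,-0.001,0],[-0.0036,0,-0.001,0]]' | grep -v rot
python3 -m handwheel '[[0,0,0,0],[0,0,0,0],[0,0,0,0],[0,0,0,0]]' 1 15| grep -v rot
python3 -c "
from h import *
O=np.array([591.2,128]);e=np.array([.974,-.225])
p=read_state()['eef_pos'];go([*(p[:2]+17*e),p[2]])"
```

```text
clock: 12.25
eef_pos: [504.6, 147.0, 47.2]
wrist_force: [-0.2, 0.5, 0.2]
finger_gap: 56.7
clock: 12.75
eef_pos: [504.5, 147.0, 47.1]
wrist_force: [-0.9, -0.2, 0.8]
finger_gap: 22.9
shift [-0.0151  0.0001  0.0079] turn None | tcp [504.5 147.   47.1] x [-0.863  0.202 -0.463] z [ 0.449 -0.11  -0.887] tilt 27.6 xaz 166.8 t 12.75 gap 22.9 F [-0.9 -0.2  0.8]
```

```bash
python3 -m handwheel '[[-0.004,0,0.002,0],[-0.008,0,0.004,0],[-0.0115,0,0.006,0],[-0.0115,0,0.006,0]]' | grep -v rot
python3 -m handwheel '[[-0.0018,0,0.001,0],[-0.0018,0,0.001,0]]' | grep -v rot
python3 -m handwheel '[[-0.0018,0,0.001,0],[-0.0018,0,0.001,0]]' | grep -v rot
```

```text
clock: 13.25
eef_pos: [517.6, 143.9, 47.2]
wrist_force: [2.6, -0.0, -1.5]
finger_gap: 22.5
clock: 13.5
eef_pos: [519.8, 143.4, 47.2]
wrist_force: [-0.1, -0.9, -0.3]
finger_gap: 22.7
clock: 13.75
eef_pos: [521.3, 142.6, 47.1]
wrist_force: [-10.1, -2.3, 8.5]
finger_gap: 23.0
```

```bash
python3 -m handwheel '[[0,0,0,0],[0,0,0,0],[0,0,0,0],[0,0,0,0]]' | grep -v rot
python3 -c "
from h import *
im=snap('side','i.png')
f=lambda i:np.clip((i/255.)**.5*255,0,255).astype('uint8')
cv2.imwrite('pics/i2.png',f(cv2.resize(im[60:260,140:400][:,:,::-1],(780,600),interpolation=cv2.INTER_CUBIC)))
go([521,143,47])"
```

```text
clock: 14.25
eef_pos: [521.1, 142.5, 47.1]
wrist_force: [-5.8, 0.3, 4.7]
finger_gap: 22.5
shift [ 0.0003  0.0004 -0.    ] turn None | tcp [521.1 142.5  47.1] x [-0.863  0.203 -0.462] z [ 0.449 -0.111 -0.887] tilt 27.5 xaz 166.8 t 14.3 gap 22.8 F [-5.4  1.   4.6]
```

View pics/i2.png

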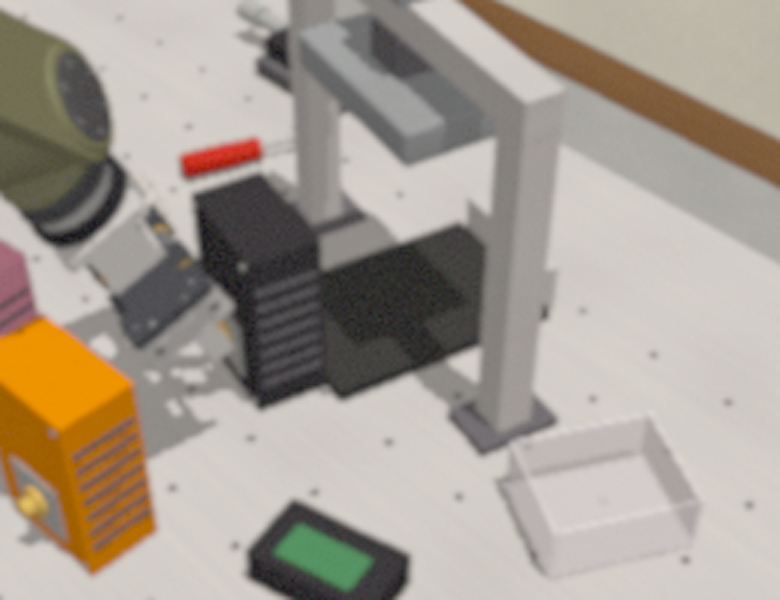

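The module stands upright and square against the pad's near edge. In the crop its near bottom corner is about (322,385) and the pad corner is (343,397). Now I swing it over the edge, holding the knob.

```bash
python3 -m handwheel '[[-0.006,0,-0.004,0],[-0.0122,0,-0.0075,0],[-0.0184,0,-0.0104,0],[-0.0184,0,-0.0104,0]]' - 22| grep -v rot
python3 -c "
from h import *
im=snap('side','j.png')
f=lambda i:np.clip((i/255.)**.5*255,0,255).astype('uint8')
cv2.imwrite('pics/j2.png',f(cv2.resize(im[60:260,140:400][:,:,::-1],(780,600),interpolation=cv2.INTER_CUBIC)))
O=np.array([591.2,128]);e=np.array([.974,-.225]);p=read_state()['eef_pos'];print((p[:2]-O)@e,p[2]);go(p)"
```

```text
clock: 14.8
eef_pos: [532.9, 139.9, 65.5]
wrist_force: [-2.6, 1.0, 0.6]
finger_gap: 22.2
-59.76821649009741 65.19757002458702
shift [0. 0. 0.] turn None | tcp [532.6 140.   65.2] x [-0.863  0.203 -0.463] z [ 0.449 -0.111 -0.886] tilt 27.6 xaz 166.7 t 14.85 gap 22.0 F [-2.9  1.2  2.3]
```

View pics/j2.png

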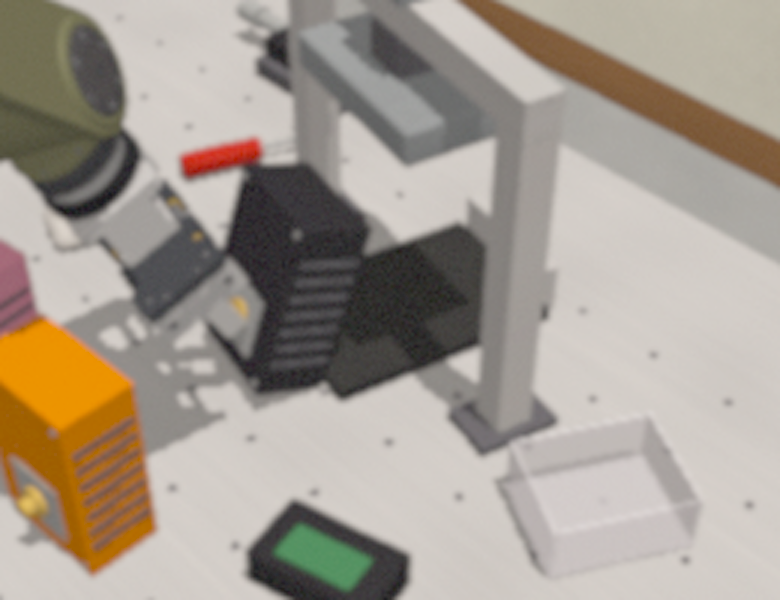

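The module is tipped about 15°, pivoting on the pad edge with the knob held at (237,305). Continuing.

```bash
python3 -m handwheel '[[-0.0105,0,-0.003,0],[-0.0205,0,-0.0052,0],[-0.031,0,-0.0055,0],[-0.0416,0,-0.005,0],[-0.052,0,-0.003,0]]' | grep -v rot
python3 -m handwheel '[[-0.01,0,0.004,0],[-0.0193,0,0.009,0],[-0.0285,0,0.0145,0],[-0.036,0,0.022,0],[-0.042,0,0.029,0]]' | grep -v rot
python3 -c "
from h import *
O=np.array([591.2,128]);e=np.array([.974,-.225]);p=read_state()['eef_pos'];print((p[:2]-O)@e,p[2]);go(p)"
```

```text
clock: 15.48
eef_pos: [576.7, 129.5, 92.1]
wrist_force: [-0.3, 0.1, -0.8]
finger_gap: 0.4
clock: 16.1
eef_pos: [629.3, 119.0, 91.7]
wrist_force: [-38.3, 7.0, 65.0]
finger_gap: 0.2
39.14333942000928 91.73297579549806
shift [0. 0. 0.] turn None | tcp [629.3 119.   91.7] x [-0.858  0.203 -0.471] z [ 0.458 -0.109 -0.882] tilt 28.1 xaz 166.7 t 16.1 gap 0.2 F [-38.3   7.   65. ]
```

The knob slipped and the jaws closed on nothing, and the tool is now pressing. Backing off at once and looking.

```bash
python3 -m handwheel '[[0.01,0,-0.02,0],[0.02,0,-0.05,0],[0.03,0,-0.08,0]]' | grep -v rot
python3 -c "
from h import *
im=snap('side','k.png');a=snap('scene','k_s.png')
f=lambda i:np.clip((i/255.)**.5*255,0,255).astype('uint8')
A=cv2.resize(im[60:260,140:400],(520,400),interpolation=cv2.INTER_CUBIC);B=cv2.resize(a[170:290,165:325],(533,400),interpolation=cv2.INTER_CUBIC)
cv2.imwrite('pics/k2.png',cv2.resize(f(np.hstack([A,B])[:,:,::-1]),(800,304)))
im=snap('wrist','k_w.png')"
```

```text
clock: 16.48
eef_pos: [566.8, 133.8, 148.8]
wrist_force: [0.1, 0.3, 0.3]
finger_gap: 0.1
```

View pics/k2.png

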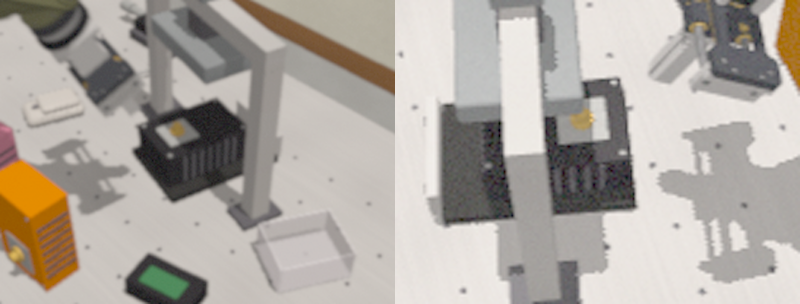

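The module lies on the pad, connector up: knob at (178,130) in the left panel and (582,118) in the right. I'll measure its pose from the wrist view.

```bash
python3 -c "
from h import *
a=cv2.imread('pics/k_s.png');w=cv2.imread('pics/k_w.png')
f=lambda i:np.clip((i/255.)**.5*255,0,255).astype('uint8')
A=cv2.resize(a[190:265,180:280],(500,375),interpolation=cv2.INTER_CUBIC);B=w[:225,106:406]
c=np.zeros((375,800,3),'uint8');c[:,:500]=A;c[:225,500:]=B;cv2.imwrite('pics/l2.png',f(c))"
```

```text
(no output)
```

View pics/l2.png

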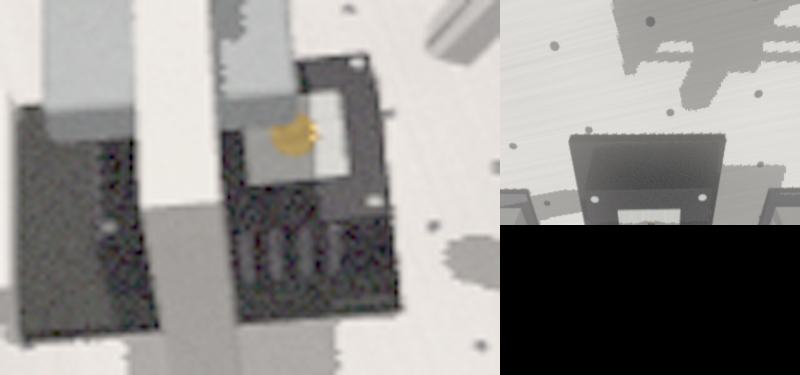

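```bash
python3 -c "
from h import *
O=np.array([591.2,128]);e=np.array([.974,-.225]);n=np.array([.225,.974])
S=lambda x,y,z:[*(O+x*e+y*n),z]
for q in [(0,-70,12),(0,70,12),(0,-50,12),(0,50,12),(0,-50,72),(0,50,72),(45,0,80)]:
  p=proj('wrist',S(*q));s=proj('scene',S(*q));print(q,(p+[394,0]).round(), ((s-[180,190])*5).round())
st=lambda X:np.round([(X[:2]-O)@e,(X[:2]-O)@n],1)
for u,v,z in [(594,199,72),(702,199,72),(570,135,12),(725,135,12)]: print('w',st(ray('wrist',u-394,v,z)))
for u,v,z in [(370,57,72),(385,207,72),(375,200,72),(357,62,72),(398,310,12),(295,135,88)]: print('s',st(ray('scene',u/5+180,v/5+190,z)))
go([*O,50])
"
```

```text
(0, -70, 12) [570. 140.] [379.  76.]
(0, 70, 12) [729. 140.] [404. 302.]
(0, -50, 12) [593. 140.] [383. 107.]
(0, 50, 12) [706. 140.] [400. 268.]
(0, -50, 72) [583. 184.] [383.  47.]
(0, 50, 72) [716. 183.] [402. 212.]
(45, 0, 80) [650. 232.] [305. 126.]
w [ 15.5 -43.2]
w [16. 41.]
w [ -5.3 -69. ]
w [-4.6 65.9]
s [  7.6 -44.2]
s [ 8.3 46.2]
s [12.9 41.8]
s [ 14.7 -41.7]
s [ 3.7 74.4]
s [50.7  9.7]
shift [ 0.0255 -0.0006  0.099 ] turn None | tcp [567.6 134.1 149.3] x [-0.857  0.203 -0.473] z [ 0.461 -0.108 -0.881] tilt 28.2 xaz 166.7 t 16.625 gap 0.2 F [-0.2  0.3  0.1]
```

The wrist view puts the module's foot screws at station (15.7, -43/+41). So it lies straight, y is about -1, and the foot is at x ≈ 8. It needs about 42 mm of pushing. I go down behind the foot face with the fingers spread.

```bash
python3 -m handwheel '[[0.02,0,0.04,0],[0.04,0,0.075,0],[0.05,0,0.092,0],[0.05,0,0.092,0]]' 0.4| grep -v rot
python3 -c "
from h import *
O=np.array([591.2,128]);e=np.array([.974,-.225]);n=np.array([.225,.974]);p=read_state()['eef_pos'];print((p[:2]-O)@e,(p[:2]-O)@n)
go([*(O+30*e-n),46])"
```

```text
clock: 17.12
eef_pos: [566.8, 133.7, 42.2]
wrist_force: [0.7, 1.1, -0.1]
finger_gap: 36.9
-25.092550586477937 0.058054683707271515
shift [-0.0504 -0.0008  0.0226] turn None | tcp [566.8 133.7  42.2] x [-0.859  0.202 -0.47 ] z [ 0.457 -0.109 -0.883] tilt 28.0 xaz 166.7 t 17.125 gap 36.9 F [ 0.7  1.1 -0.1]
```

```bash
python3 -m handwheel '[[-0.008,0,0.004,0],[-0.016,0,0.007,0],[-0.022,0,0.0098,0],[-0.028,0,0.0125,0],[-0.034,0,0.015,0]]' | grep -v rot
python3 -m handwheel '[[-0.006,0,0.0027,0],[-0.011,0,0.0049,0],[-0.0165,0,0.0074,0],[-0.0165,0,0.0074,0]]' | grep -v rot
python3 -c "
from h import *
O=np.array([591.2,128]);e=np.array([.974,-.225]);n=np.array([.225,.974]);p=read_state()['eef_pos'];print((p[:2]-O)@e,(p[:2]-O)@n)
go([*(O+38*e-n),46])"
```

```text
clock: 17.75
eef_pos: [603.1, 125.1, 44.9]
wrist_force: [-2.3, -0.2, -1.6]
finger_gap: 56.2
clock: 18.25
eef_pos: [621.2, 120.8, 46.4]
wrist_force: [-0.4, -0.3, 0.7]
finger_gap: 56.5
30.833933110995705 -0.23669313267296221
shift [-0.0061 -0.0007  0.0037] turn None | tcp [621.2 120.8  46.4] x [-0.859  0.203 -0.47 ] z [ 0.458 -0.109 -0.882] tilt 28.1 xaz 166.7 t 18.25 gap 56.5 F [-0.4 -0.3  0.7]
```

Expected fence contact is at x ≈ 39; creeping with a force watch.

```bash
python3 -m handwheel '[[-0.0025,0,0.0013,0],[-0.005,0,0.0027,0],[-0.005,0,0.0027,0]]' | grep -v -e rot -e gap
python3 -m handwheel '[[-0.0018,0,0.0009,0],[-0.0018,0,0.0009,0]]' | grep -v -e rot -e gap
python3 -m handwheel '[[-0.0018,0,0.0009,0],[-0.0018,0,0.0009,0]]' | grep -v -e rot -e gap
```

```text
clock: 18.62
eef_pos: [626.9, 119.5, 46.4]
wrist_force: [-1.0, 0.8, -0.6]
clock: 18.88
eef_pos: [629.0, 119.0, 46.5]
wrist_force: [-1.4, 0.9, 0.1]
clock: 19.12
eef_pos: [629.9, 118.6, 46.1]
wrist_force: [-13.7, 3.1, 5.3]
```

```bash
python3 -m handwheel '[[-0.001,0,0.0005,0],[-0.001,0,0.0005,0]]' | grep -v -e rot -e gap
python3 -m handwheel '[[0.02,0,-0.01,0],[0.05,0,-0.026,0],[0.08,0,-0.07,0],[0.08,0,-0.07,0]]' | grep -v -e rot -e gap
python3 -c "
from h import *
a=snap('scene','m_s.png');b=snap('side','m_b.png');c=snap('wrist','m_w.png')
f=lambda i:np.clip((i/255.)**.5*255,0,255).astype('uint8')
o=np.zeros((600,800,3),'uint8')
o[:300,:400]=cv2.resize(a[190:265,180:280],(400,300),interpolation=cv2.INTER_CUBIC);o[:300,400:]=cv2.resize(b[110:210,210:343],(400,300),interpolation=cv2.INTER_CUBIC);o[300:,:400]=c[:300,56:456];o[300:,400:]=cv2.resize(a,(400,300))
cv2.imwrite('pics/m2.png',f(o[:,:,::-1]))
d=cal('wrist');np.savez('wm.npz',f=d[0],cx=d[1],cy=d[2],R=d[3],t=d[4])"
```

```text
clock: 19.38
eef_pos: [630.1, 118.6, 46.0]
wrist_force: [-17.2, 3.0, 9.8]
clock: 19.88
eef_pos: [528.7, 143.4, 72.3]
wrist_force: [-0.0, 0.8, 0.1]
```

View pics/m2.png

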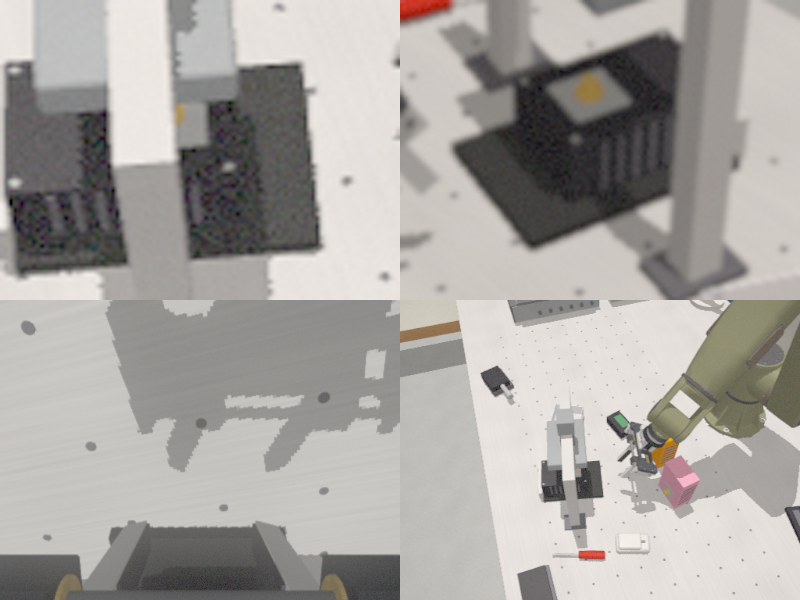

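```bash
python3 -c "
from h import *
O=np.array([591.2,128]);e=np.array([.974,-.225]);n=np.array([.225,.974])
st=lambda X:np.round([(X[:2]-O)@e,(X[:2]-O)@n],1)
for u,v in [(14,70),(14,183),(228,167)]: print('s',st(ray('scene',u/4+180,v/4+190,72)))
print('padcorner',st(ray('scene',302/4+180,65/4+190,12)),st(ray('scene',319/4+180,247/4+190,12)),st(ray('scene',20/4+180,270/4+190,12)))
k=133/400
print('side foot screw',st(ray('side',575*k-400*k+210,139*k+110,72)))
p=read_state();print(p['clock'])"
```

```text
s [192.5 -41.8]
s [192.6  42.1]
s [58.5 42.7]
padcorner [  1.3 -66.7] [ 3.2 73.7] [196.7  72.8]
side foot screw [ 58.6 -44.4]
20.025
```

```bash
python3 -m handwheel '[[0,0,0,0],[0,0,0,0]]' | grep -e force; python3 -c "
from h import *
print(manip.sign_off())"
```

```text
wrist_force: [0.1, 0.2, 1.3]
the job is handed in; nothing more can be done
None
```

The module is home on the pad, connector up, against the end fence. I handed the job in at about 20 s on the robot's clock; no verdict is reported.

**What I did:**
- I gripped the module by its top and carried it, lifted about 5 mm, to just short of the pad, turning it square.
- I tilted the tool to about 28° by straining past its reach, then took the connector and pressed the foot against the pad's near edge. It stood there for about 0.5 s.
- I tipped it over that edge, then pushed it about 42 mm to the fence with the fingers spread, stopping at about 17 N of contact.

**What went wrong:** partway through the tip the jaws slipped off the connector, so the module fell the rest of the way. The empty fingers then pressed on something with about 75 N at the wrist, under the 120 N limit. I backed off at once. The module had landed straight with the connector up.

**Last checks:**

| Check | Measured | Expected at home |
|---|---|---|
| Far-end screws (scene camera), station x | 192.5 mm | about 192 mm |
| Far-end screws, station y | -42 and +42 mm | even about y = 0 |
| Foot-end screws (scene and side cameras), station x | 58.5 mm | about 58 mm |

- **Pose:** these put the module at x ≈ 50, y ≈ 0 and straight, with scene and side agreeing to about 2 mm. The expected values assume the screws sit 8 mm in from each end.
- **Surroundings:** the gantry and bystanders looked undisturbed in the pictures. I did not measure their positions or the gantry force. What the fingers pressed on during the slip was not identified.

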